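# Dress the cellar bench for a tasting: stack the cases, turn the slate markers

## Robot

A 7-joint arm with a two-finger parallel gripper is mounted at the origin on the work surface. World frame = base frame: x ahead of the robot, y to its left, z up, the work surface at z = 0. Lengths are in m, angles in degrees, forces in N, time in s.
With the tool pointing down it reaches from about 0.425 to 0.875 m from the base axis. Payload 4.7 kg.
Tool frame: the origin (TCP) lies at the very end of the fingers, on their centre line; the grasp point (between the pads) lies 19 mm behind it; x points along the fingers, z is the direction in which the jaws open and shut, and the axes are right-handed (so a half turn about x gives the same grasp; the last joint's range is limited). The gripper opens to 85 mm and grips with 20 to 120 N. Pads are 22 mm wide; open, the fingers measure 114 mm over their backs; the gripper's body (76 mm by 85 mm) begins 54 mm behind the grasp point. The pads swing forward as they close: fully open they stand 13 mm farther back than shut.
Start: joints at [0.808, 18.392, -4.016, 83.108, 1.295, 78.541, -3.26], TCP at [0.65, -0, 0.231] pointing down, gripper open.
Joint ranges: [-163.93, 163.93], [-17.29, 119.83], [-79.2, 71.16], [3.27, 140.29], [-89.18, 269.18], [5.43, 117.66], [-154.24, 154.24]. Speed limits (degrees/s): [147.25, 147.25, 180, 180, 180, 180, 180].

## Interface

Orientations are given as [roll, pitch, yaw] about the fixed x, y, z axes, in that order (R = Rz(yaw) Ry(pitch) Rx(roll)).
In Python, from cell import ctrl, capture, get_calibration, spot_in gives the robot as it stands.
- The arm moves only by the shell command python3 -m inch 'ROWS' [FORCE]. ROWS is a JSON object of lists of equal length, an entry for each row: "translation": the shift along the world's x, y, z in mm, a list of three; "turn": the turn about the world's z in rad; "claw": the closure in counts, from 0 (fully open) to 255 (shut). A call has 1 to 5 rows; each row is the pose to reach, as a shift and turn from the pose commanded when the call began; what a row does not reach only later rows make up. A row lasts 1/8 s, in which the tool goes at most 62.5 mm and 10.7 degrees, less where a joint would pass 70% of its speed; a pose out of reach is approached as far as the arm can. A call with a gripper value outside its range is refused whole. The fingers move at their own pace and stop on an object; FORCE is the grip in N (left out, the last holds). Time passes only in rows, so rows that repeat a pose let the fingers close. It gives the time, the measured TCP pose, the force and the opening at its end, in the units of the state.
- ctrl.get_state(): the state, without advancing time (a new reading comes with each control period).
- capture(name): name is "scene" or "side" or "wrist"; returns (picture, depth): 400x640x3 uint8, red, green, blue; 400x640 float32, m along the optical axis (not along the pixel's ray), 0 where there is no reading.
- get_calibration(name): a dict with "vertical_fov" (degrees; the focal length in pixels is half the picture's height over the tangent of half this angle, whatever the lens; pixels are square), "cx", "cy" (the principal point, pixels), "extrinsics" (4x4, takes a point from camera to world coordinates); the wrist camera has in their place "hand_eye" (4x4, takes a point from camera to tool coordinates, whose origin is the TCP and whose axes are the tool frame's). Camera axes: x right, y down, z forward; pixel columns grow to the right and rows downward; lengths in m; the calibration is good to about 2 mm. A picture is of the moment at which its call begins: read the wrist's pose just before it. get_calibration takes no time and is no camera call.
- ctrl.job_done(): hands the job in, once; it reports no verdict.
Trained networks look in the newest picture that a camera, given by its name, has taken for a name from the list of things; names that differ only in an ending like _2 or _b are one class to them, and where a whole thing is asked for, a point or a joint stands for the part that bears it (a point fixed in the world has none). Each returns a list of dicts, best first, with "score" (0 to 1); they miss things now and then, are a little off and sometimes report something else, mostly with a low value. They report only what shows in the picture. A call takes as long as a camera call. They do not tell look-alikes from the thing itself.
- spot_in(camera, label): "extent" ([left, top, right, bottom] in pixels, round what is visible of it).
The state is a dict: "t": time; "joint_pos": joint angles; "qvel": joint speeds; "effort": joint torques, N m; "tool_pos": TCP position; "tool_rot": TCP orientation; "wrist_force": force on the tool from outside, world axes, zero at the start; "torque": the same for the moment, N m; "opening": opening from 0.0 (shut) to 1.0 (fully open).
Only numpy, scipy, OpenCV 4.12 (cv2) and the standard library are available. Lean on these libraries where they do the work, as an engineer would, in place of code of your own. Each camera call takes 0.05 s, during which the arm holds its last target. There are 200 camera calls.

## Task

Stack the closed wooden cases squarely, lid up, one upon another in a single column centred on the small narrow plinth. The slate markers on the bench all lie slate down: turn each one over, lay the long one slate up and square on top of the finished column, and lay the short ones flat and slate up on the wide oak board, side by side, never one on the other. Leave the tin, jar and bowl where they stand.

Things in the scene. Friction and masses are not known exactly. Their poses are not given: they have to be found in the camera images.
- case_a: closed pale-wood gift case with a lid seam and small brass latches, 150 x 64 x 48 mm high, about 0.3 kg; may be absent. Origin: centre of its underside; x along its length, z up out of its lid. All cases are alike and it matters not which is where in the column
- case_b: closed pale-wood gift case with a lid seam and small brass latches, 150 x 64 x 48 mm high, about 0.3 kg; may be absent. Origin: centre of its underside; x along its length, z up out of its lid. All cases are alike and it matters not which is where in the column
- case_c: closed pale-wood gift case with a lid seam and small brass latches, 150 x 64 x 48 mm high, about 0.3 kg; may be absent. Origin: centre of its underside; x along its length, z up out of its lid. All cases are alike and it matters not which is where in the column
- title_marker: the long one, always present: wooden block 150 x 62 x 22 mm, 0.18 kg, one broad face inlaid with black slate, the other (its back) bare wood with a small brass plate. Starts flat, slate down. Origin: centre of the block; x along its length, y its width, z out of the back (down once the slate shows upward). Stands unaided on its 62 x 22 mm end if set upright with care (tips beyond about 8 degrees)
- marker_b: a short one, may be absent: wooden block 110 x 62 x 22 mm, 0.135 kg, one broad face inlaid with black slate, the other (its back) bare wood with a small brass plate. Starts flat, slate down. Origin: centre of the block; x along its length, y its width, z out of the back (down once the slate shows upward). Stands unaided on its 62 x 22 mm end if set upright with care (tips beyond about 11 degrees)
- marker_c: a short one, may be absent: wooden block 110 x 62 x 22 mm, 0.135 kg, one broad face inlaid with black slate, the other (its back) bare wood with a small brass plate. Starts flat, slate down. Origin: centre of the block; x along its length, y its width, z out of the back (down once the slate shows upward). Stands unaided on its 62 x 22 mm end if set upright with care (tips beyond about 11 degrees)
- plinth: small narrow dark-wood plinth fixed to the bench, 160 x 74 x 20 mm high, on which the column is built. Origin: centre of its underside (bench level); x along its length, z up. It stands at the left or the right end of the work area, its length roughly across (along world y)
- ledge: wide dark oak board fixed to the bench at the other end, 220 x 130 x 15 mm high, for the short markers. Origin: centre of its underside (bench level); x along its 220 mm length (roughly world x), z up. Two short markers fit side by side, their lengths across the board, centres 100 mm apart along its x
- biscuit_tin: bystander, not to be disturbed: closed round metal biscuit tin, 90 mm across, 80 mm high, beyond the work; origin at the centre of its underside
- cork_jar: bystander, not to be disturbed: closed glass jar, 84 mm across, 110 mm high, beyond the work; origin at the centre of its underside
- spit_bowl: bystander, not to be disturbed: white ceramic bowl, 120 mm across, 60 mm high, beyond the work; origin at the centre of its underside
Not all that is in view belongs to the job. Leave any green look-alike of the case_c alone.

How it is judged (in metres and radians):
On the way, in this order (a step that is already met when the one before it is completed fails the run):
1. all the cases stand in one square column on the plinth, released (horizontal distance between each of case_a, case_b, case_c and plinth below 0.015 m and angle between the x axis of each of case_a, case_b, case_c and the x axis of plinth, either way round below 0.12 rad and angle between each of case_a, case_b, case_c's own z axis and vertical below 0.1 rad and linear speed of each of case_a, case_b, case_c below 0.02 m/s and contact force between the fingers and case_a below 0.1 N and contact force between the fingers and case_b below 0.1 N and contact force between the fingers and case_c below 0.1 N), for 0.3 s.
2. the long marker lies slate up, square on top of the column, released (horizontal distance between title_marker and plinth below 0.015 m and angle between the x axis of title_marker and the x axis of plinth, either way round below 0.12 rad and angle between title_marker's own z axis and vertical above 3.04 rad and z of title_marker in the frame of case_a above 0.05 m and z of title_marker in the frame of case_b above 0.05 m and z of title_marker in the frame of case_c above 0.05 m and linear speed of title_marker below 0.02 m/s and contact force between the fingers and title_marker below 0.1 N), for 0.3 s.
At the end, for the whole second after the job is handed in: Cases lid up, and the long marker slate up above them all, each within 15 mm and 0.12 rad of the plinth's centre and direction; each short marker flat on the oak board, slate up, its centre within 90 mm (along) and 60 mm (across) of the board's; all within 0.1 rad of level, released, still (all of step 1 and all of step 2 and x of marker_b in the frame of ledge between -0.09 and 0.09 m and y of marker_b in the frame of ledge between -0.06 and 0.06 m and z of marker_b in the frame of ledge between 0.02 and 0.032 m and angle between each of marker_b, marker_c's own z axis and vertical above 3.04 rad and linear speed of each of marker_b, marker_c below 0.02 m/s and contact force between the fingers and marker_b below 0.1 N and x of marker_c in the frame of ledge between -0.09 and 0.09 m and y of marker_c in the frame of ledge between -0.06 and 0.06 m and z of marker_c in the frame of ledge between 0.02 and 0.032 m and contact force between the fingers and marker_c below 0.1 N); the robot touches nothing.
It fails at once if a bystander (tin, jar or bowl) is moved by more than 30 mm (distance of any of biscuit_tin, cork_jar, spit_bowl from where it was at the start of the episode above 0.03 m).
Of case_a, case_b, case_c only 2 to 3 are there at a start; the rules pass over those that are not, and their reading is None.
Of marker_b, marker_c only 1 to 2 are there at a start; the rules pass over those that are not, and their reading is None.
At some moment in a run one of marker_b, marker_c may be knocked a few centimetres aside while the robot is not near it.
It also fails if it takes over 210 s, if anything falls off the work surface, if the arm or the gripper's body presses on something with over 40 N, if the wrist force passes 120 N, or if a joint passes its speed limit or range.

## Working session

There is one attempt and no reset: what is moved stays moved. The work goes in short steps, Python scripts to look and compute and a shell command to move; the robot and the scene stay as the last step left them, time stands still between calls to the robot, and variables do not carry over. Pictures are saved under pics/ and viewed, about 12 in all and at most 16, crops included, and the job is handed in when it is done.

```bash
ls; mkdir -p pics; cat > h.py <<'E'
import numpy as np, cv2
from cell import ctrl, capture, get_calibration, spot_in
from scipy.spatial.transform import Rotation as R
def cam(n):
    c=get_calibration(n); f=200/np.tan(np.radians(c["vertical_fov"])/2)
    if "extrinsics" in c: T=np.array(c["extrinsics"])
    else:
        s=ctrl.get_state(); T=np.eye(4); T[:3,:3]=R.from_euler("xyz",s["tool_rot"],degrees=True).as_matrix(); T[:3,3]=s["tool_pos"]; T=T@np.array(c["hand_eye"])
    return f,c["cx"],c["cy"],T
def shot(n,fn=None):
    c=cam(n); im,d=capture(n)
    if fn: cv2.imwrite("pics/"+fn,im[:,:,::-1])
    v,u=np.mgrid[:400,:640]
    P=np.stack([(u-c[1])/c[0]*d,(v-c[2])/c[0]*d,d,np.ones_like(d)],-1)@c[3].T
    P=P[...,:3]; P[d==0]=np.nan
    return im,d,P,c
def proj(c,p):
    q=np.linalg.inv(c[3])@np.append(p,1); return c[0]*q[0]/q[2]+c[1],c[0]*q[1]/q[2]+c[2]
E
python3 - <<'E'
from h import *
print(ctrl.get_state())
for n in("scene","side"):
    im,d,P,c=shot(n,n+"0.png"); print(n,c[0],c[1:3],np.round(c[3],3).tolist(), (d==0).mean())
    for l in "case_a title_marker marker_b plinth ledge biscuit_tin cork_jar spit_bowl".split():
        for r in spot_in(n,l)[:5]:
            if r["score"]>.2: 
                e=r["extent"]; x,y=int((e[0]+e[2])/2),int((e[1]+e[3])/2)
                print(l,round(r["score"],2),np.round(e).astype(int).tolist(),np.round(P[y,x],3))
E
```

```text
pics
{'t': 0.0, 'joint_pos': array([ 0.80913805, 18.43744135, -4.01590892, 83.17552524,  1.29491945,
       78.5403766 , -3.26053688]), 'qvel': array([-0.05354973, -0.12859711, -0.04256656,  0.05454894,  0.03590294,
        0.05978399, -0.03985553]), 'effort': array([-1.25131752e-03, -4.93579853e+01, -3.82724963e-01, -3.14334905e+01,
        1.30020955e-02,  1.12603378e-02,  4.26072404e-06]), 'tool_pos': array([ 6.49460106e-01, -6.00524300e-05,  2.30236429e-01]), 'tool_rot': array([-177.0354661 ,   89.89175295, -177.0350356 ]), 'wrist_force': array([0.6245975 , 0.0472506 , 0.43183395]), 'torque': array([0.02083629, 0.00601129, 0.00817231]), 'opening': 1.0007953047081204}
scene 361.86278938009093 (318.42354738483465, 207.07931479909115) [[-0.013, 0.672, -0.74, 1.451], [1.0, 0.017, -0.002, -0.002], [0.012, -0.74, -0.672, 0.773], [0.0, 0.0, 0.0, 1.0]] 0.00404296875
case_a 0.82 [226, 187, 279, 227] [ 0.659 -0.201  0.049]
case_a 0.71 [300, 196, 352, 224] [0.66  0.019 0.043]
case_a 0.6 [242, 161, 292, 186] [ 0.487 -0.177  0.046]
title_marker 0.66 [350, 202, 403, 224] [0.646 0.172 0.022]
ti
[... 569 characters left out ...]
 1.0]] 0.0041953125
case_a 0.8 [292, 277, 364, 348] [ 0.448 -0.193  0.05 ]
case_a 0.66 [368, 234, 415, 306] [ 0.618 -0.227  0.049]
title_marker 0.85 [245, 168, 299, 210] [0.625 0.17  0.023]
title_marker 0.57 [145, 146, 236, 210] [0.501 0.377 0.016]
marker_b 0.88 [250, 244, 298, 290] [ 0.459 -0.016  0.023]
plinth 0.73 [371, 334, 466, 400] [ 0.49  -0.388  0.023]
ledge 0.9 [145, 145, 232, 210] [0.499 0.383 0.017]
biscuit_tin 0.92 [282, 127, 312, 164] [0.577 0.005 0.299]
biscuit_tin 0.7 [365, 166, 399, 214] [ 0.764 -0.088  0.089]
cork_jar 0.73 [362, 164, 400, 212] [ 0.76  -0.083  0.1  ]
cork_jar 0.61 [244, 168, 298, 213] [0.615 0.168 0.025]
spit_bowl 0.74 [323, 155, 364, 192] [0.802 0.069 0.017]
```

```bash
python3 - <<'E'
import cv2
a=cv2.imread("pics/scene0.png")[130:280,150:490]; cv2.imwrite("pics/s0c.png",cv2.resize(a,(800,353),interpolation=cv2.INTER_CUBIC))
E
```

```text
(no output)
```

View pics/s0c.png

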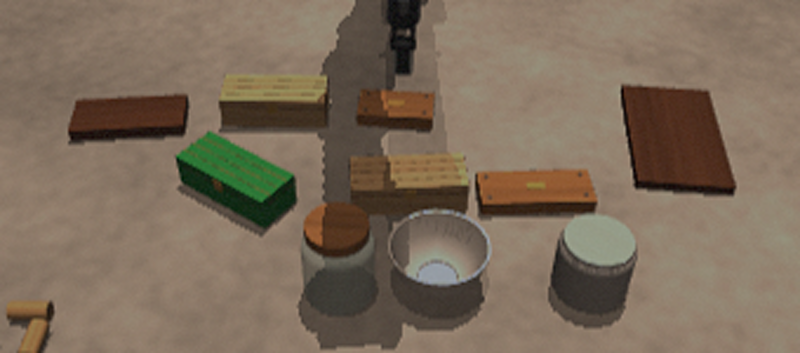

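View pics/side0.png

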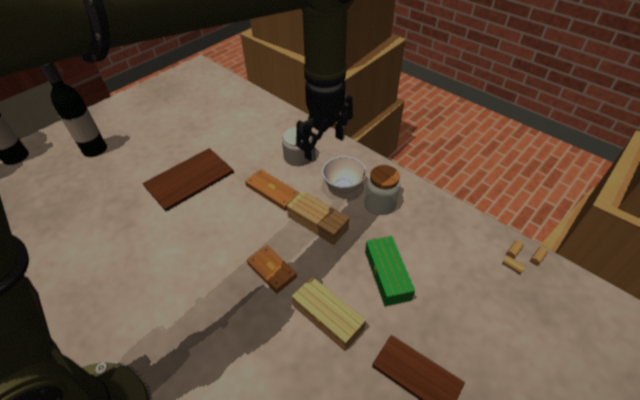

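```bash
cat >> h.py <<'E'
def rect(P,box,zr,pad=0):
    """fit rectangle to points in xy box and z band; returns centre, size, long-axis angle deg, median z"""
    x,y,z=P[...,0],P[...,1],P[...,2]
    m=(x>box[0])&(x<box[1])&(y>box[2])&(y<box[3])&(z>zr[0])&(z<zr[1])
    n,l,st,_=cv2.connectedComponentsWithStats(cv2.morphologyEx(m.astype(np.uint8),cv2.MORPH_OPEN,np.ones((2,2))))
    if n<2: return None
    m=l==1+np.argmax(st[1:,4]); q=P[m]
    (c,s,a)=cv2.minAreaRect((q[:,:2]*1000).astype(np.float32))
    if s[0]<s[1]: s=s[::-1]; a+=90
    return np.round(c,1),np.round(s,1),round((a+90)%180-90,1),round(float(np.median(q[:,2])*1000),1),int(m.sum())
OBJ={"case1":((.41,.57,-.27,-.08),(.038,.06)),"case2":((.60,.72,-.08,.115),(.038,.06)),"long":((.58,.71,.08,.27),(.014,.032)),
"short":((.42,.55,-.08,.06),(.014,.032)),"plinth":((.42,.6,-.5,-.28),(.012,.03)),"ledge":((.42,.6,.25,.53),(.008,.024)),"green":((.58,.73,-.29,-.10),(.038,.06)),
"bowl":((.70,.88,-.02,.125),(.04,.08)),"jar":((.72,.9,-.14,-.01),(.07,.14)),"tin":((.72,.9,.13,.3),(.06,.1))}
def report(names,cams=("scene","side"),tag=None):
    for c in cams:
        im,d,P,k=shot(c,None if tag is None else f"{c}_{tag}.png")
        for n in names: print(c,n,rect(P,*OBJ[n]))
E
python3 -c "
from h import *
report(OBJ)"
```

```text
scene case1 (array([ 429.8, -181.6]), array([146.3, 122.6]), -89.4, nan, 580)
scene case2 (array([615.4,  17.2]), array([165.4,  87.1]), -81.0, nan, 756)
scene long (array([nan, nan]), array([0., 0.]), 0.0, nan, 726)
scene short (array([442.5,  -4.1]), array([106.4,  82.3]), 83.0, nan, 382)
scene plinth (array([ 475.5, -389.6]), array([156.5,  92.9]), -82.4, nan, 691)
scene ledge (array([528.3, 427.8]), array([248.3,  86.2]), -38.6, nan, 1339)
scene green (array([ 613.5, -201.4]), array([146. , 103.8]), 56.4, nan, 735)
scene bowl (array([748.,  54.]), array([125.3, 103.4]), 89.2, nan, 353)
scene jar (array([757.7, -45.5]), array([164.1,  73.6]), -27.2, nan, 808)
scene tin (array([748.6, 241.4]), array([145.7,  64.3]), -34.2, nan, 737)
side case1 (array([ 464.8, -186.1]), array([147.9,  84.1]), -89.2, nan, 2213)
side case2 (array([632.4,   2.1]), array([137.4,  96.5]), -69.8, nan, 1249)
side long (array([628.2, 161.3]), array([169.5,  69.2]), 89.8, nan, 976)
side short (array([459.7, -10.4]), array([107.7,  69. ]), 85.0, nan, 1156)
side plinth (array([nan, nan]), array([0., 0.]), 0.0, nan, 3092)
side ledge (array([523.9, 407.6]), array([216.2, 109.9]), -27.0, nan, 2131)
side green (array([ 636.2, -205.2]), array([178. ,  77.4]), 49.1, nan, 1604)
side bowl (array([788.9,  33.9]), array([130.2, 110.3]), -35.0, nan, 577)
side jar (array([842.6, -77.3]), array([180.6,  49.4]), 12.2, nan, 904)
side tin (array([690.1, 130.4]), array([330.2,  46. ]), 55.2, 80.0, 297)
```

```bash
sed -i 's/m=l==1+np.argmax(st\[1:,4\]); q=P\[m\]/m=m\&(l==1+np.argmax(st[1:,4])); q=P[m]/; s/np.ones((2,2))/np.ones((3,3))/' h.py
python3 -c "
from h import *
report(OBJ)"
```

```text
scene case1 (array([ 456.3, -183.4]), array([149.5,  70. ]), -88.9, 46.5, 580)
scene case2 (array([632.1,  11.1]), array([149.8,  66.6]), -84.9, 46.5, 745)
scene long (array([627.1, 177.7]), array([150.9,  67.2]), -85.5, 20.7, 723)
scene short (array([454.3,  -7.6]), array([109. ,  69.1]), 85.7, 20.6, 378)
scene plinth (array([ 482.5, -391.9]), array([161.2,  78.3]), -83.9, 18.3, 693)
scene ledge (array([509.5, 389.9]), array([188.4, 130.4]), -5.1, 13.8, 1320)
scene green (array([ 627.1, -214.4]), array([151.9,  68.3]), 54.9, 46.7, 717)
scene bowl (array([753.9,  47.7]), array([117.4,  76.5]), 85.9, 52.0, 339)
scene jar (array([797.1, -69.3]), array([78.2, 77.8]), -53.7, 107.5, 809)
scene tin (array([782.6, 225.5]), array([86. , 84.7]), -53.9, 78.3, 741)
side case1 (array([ 456. , -184.3]), array([151.3,  65.5]), -89.8, 48.8, 2218)
side case2 (array([632.2,   9.5]), array([151.7,  66.9]), -84.5, 49.0, 1247)
side long (array([629. , 176.7]), array([151.9,  65.3]), -85.8, 23.0, 988)
side short (array([454.7,  -8.7]), array([111.6,  63.2]), 86.3, 22.8, 1153)
side plinth (array([ 481.9, -392.8]), array([160.3,  75.1]), -82.9, 20.9, 3119)
side ledge (array([509.4, 388.3]), array([189.4, 134. ]), -5.1, 15.9, 2129)
side green (array([ 626.7, -215.1]), array([152.1,  64.9]), 55.4, 49.1, 1594)
side bowl (array([790.,  59.]), array([117.5,  79.3]), -45.3, 53.4, 399)
side jar (array([788.8, -72.5]), array([78.4, 77.2]), -20.3, 109.5, 893)
side tin (array([761.1, 237.1]), array([84.8, 44.3]), 52.5, 80.2, 285)
```

```bash
python3 -m inch '{"translation":[[-50,-48,0],[-100,-95,0],[-150,-142,0],[-194,-184,0],[-194,-184,0]],"turn":[0.01,0.01,0.01,0.01,0.01],"claw":[0,0,0,0,0]}' 40
python3 -m inch '{"translation":[[0,0,-60],[0,0,-120],[0,0,-180],[0,0,-212],[0,0,-212]],"turn":[0,0,0,0,0],"claw":[0,0,0,0,0]}'
```

```text
t: 1.72
tool_pos: [0.4531, -0.1876, 0.2319]
tool_rot: [-66.3, 89.9, -66.1]
wrist_force: [0.7, -0.4, 0.0]
opening: 1.001
t: 2.35
tool_pos: [0.4542, -0.1826, 0.017]
tool_rot: [158.7, 89.7, 159.3]
wrist_force: [-0.6, -0.0, 0.5]
opening: 1.0
```

```bash
python3 -m inch '{"translation":[[0,0,0],[0,0,0],[0,0,0],[0,0,0],[0,0,0]],"turn":[0,0,0,0,0],"claw":[255,255,255,255,255]}' 40; python3 -m inch '{"translation":[[0,0,5],[0,0,30],[0,0,70],[0,0,100],[0,0,100]],"turn":[0,0,0,0,0],"claw":[255,255,255,255,255]}'
```

```text
t: 2.98
tool_pos: [0.4576, -0.1844, 0.0214]
tool_rot: [-16.3, 89.8, -15.8]
wrist_force: [-0.3, 0.4, 8.0]
opening: 0.741
t: 3.6
tool_pos: [0.4578, -0.1846, 0.1216]
tool_rot: [-17.5, 89.7, -16.9]
wrist_force: [0.5, -0.0, -3.8]
opening: 0.738
```

```bash
python3 -m inch '{"translation":[[5,-45,0],[11,-95,0],[17,-145,0],[23,-190,0],[25,-208,0]],"turn":[0.02,0.04,0.07,0.1,0.105],"claw":[255,255,255,255,255]}'; python3 -m inch '{"translation":[[0,0,0],[0,0,0],[0,0,-20],[0,0,-40],[0,0,-40]],"turn":[0,0,0,0,0],"claw":[255,255,255,255,255]}'; python3 - <<'E'
from h import *
im,d,P,c=shot("scene"); print(rect(P,(.4,.6,-.5,-.28),(.078,.13)))
im,d,P,c=shot("side"); print(rect(P,(.4,.6,-.5,-.28),(.078,.13)))
im,d,P,c=shot("wrist","w1.png")
E
```

```text
t: 4.22
tool_pos: [0.4791, -0.3947, 0.1169]
tool_rot: [170.7, 89.8, 177.1]
wrist_force: [0.4, 0.5, -3.2]
opening: 0.742
t: 4.85
tool_pos: [0.4792, -0.39, 0.076]
tool_rot: [136.3, 89.7, 142.9]
wrist_force: [-0.4, 0.3, -3.3]
opening: 0.739
(array([ 490.8, -386.9]), array([150.2, 100.5]), -82.3, 100.4, 728)
(array([ 486.1, -434.3]), array([66. , 62.3]), 6.7, 104.6, 1470)
```

View pics/w1.png

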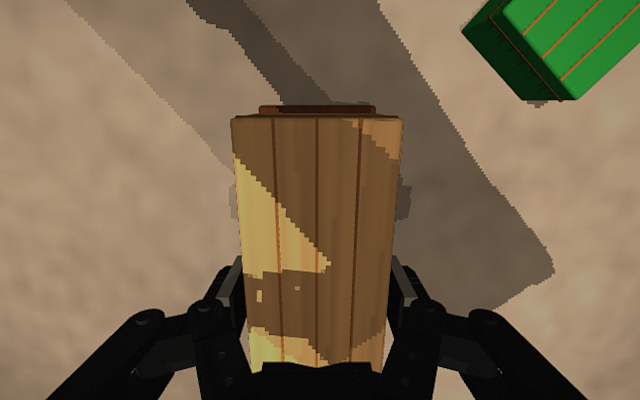

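```bash
python3 -m inch '{"translation":[[2,-2,-10],[2,-2,-20],[2,-2,-28],[2,-2,-32],[2,-2,-34]],"turn":[0,0,0,0,0],"claw":[255,255,255,255,255]}'; python3 -m inch '{"translation":[[0,0,-1],[0,0,-2],[0,0,-2]],"turn":[0,0,0],"claw":[255,255,255]}'
```

```text
t: 5.62
tool_pos: [0.4829, -0.394, 0.045]
tool_rot: [144.2, 90.0, 150.8]
wrist_force: [-0.3, 0.7, -2.5]
opening: 0.741
t: 6.0
tool_pos: [0.4831, -0.394, 0.0435]
tool_rot: [-31.5, 90.0, -24.9]
wrist_force: [-0.4, -0.2, -3.5]
opening: 0.738
```

```bash
python3 -m inch '{"translation":[[0,1,-1],[0,1,-2],[0,1,-3],[0,1,-3]],"turn":[0,0,0,0],"claw":[255,255,255,255]}'; python3 -m inch '{"translation":[[0,0,0],[0,0,0],[0,0,0],[0,0,0]],"turn":[0,0,0,0],"claw":[0,0,0,0]}';  python3 -m inch '{"translation":[[0,0,20],[0,0,60],[0,0,110],[0,0,150],[0,0,150]],"turn":[0,0,0,0,0],"claw":[0,0,0,0,0]}'; python3 - <<'E'
from h import *
OBJ["c1"]=((.4,.6,-.5,-.28),(.055,.08));OBJ["ledge"]=((.36,.68,.25,.53),(.008,.024))
report(["c1","case2","ledge"])
E
```

```text
t: 6.5
tool_pos: [0.4831, -0.3929, 0.0414]
tool_rot: [46.3, 90.0, 52.9]
wrist_force: [-3.8, 3.2, 5.1]
opening: 0.742
t: 7.0
tool_pos: [0.4831, -0.3931, 0.0403]
tool_rot: [-49.7, 90.0, -43.1]
wrist_force: [0.2, -0.7, -0.2]
opening: 0.998
t: 7.62
tool_pos: [0.4851, -0.3949, 0.1965]
tool_rot: [-41.2, 89.4, -34.6]
wrist_force: [-0.1, -0.9, -1.1]
opening: 0.996
scene c1 (array([ 485.2, -391.4]), array([151.2,  70.2]), -83.3, 66.3, 656)
scene case2 (array([632.4,  11.1]), array([148.2,  66.2]), -86.1, 46.7, 739)
scene ledge (array([501.8, 390.4]), array([222.9, 130.7]), -5.0, 13.7, 1645)
side c1 (array([ 483.9, -392.8]), array([150.2,  66.1]), -83.3, 68.8, 2896)
side case2 (array([632.1,   8.9]), array([150.9,  65.7]), -85.5, 49.1, 1143)
side ledge (array([415.1, 366.8]), array([144.7,  78.1]), -56.7, 15.5, 665)
```

```bash
python3 -m inch '{"translation":[[20,55,0],[40,110,0],[60,165,0],[80,220,0],[100,275,0]],"turn":[-0.006,-0.012,-0.018,-0.024,-0.03],"claw":[0,0,0,0,0]}';python3 -m inch '{"translation":[[20,54,0],[40,106,0],[48,128,0],[48,128,0],[48,128,0]],"turn":[0,0,0,0,0],"claw":[0,0,0,0,0]}'; python3 -m inch '{"translation":[[0,0,-50],[0,0,-100],[0,0,-120],[0,0,-120],[0,0,-120]],"turn":[0,0,0,0,0],"claw":[0,0,0,0,0]}'
```

```text
t: 8.35
tool_pos: [0.5825, -0.1161, 0.189]
tool_rot: [169.7, 89.9, 174.5]
wrist_force: [1.1, -0.7, -0.8]
opening: 1.001
t: 8.98
tool_pos: [0.6304, 0.0069, 0.1898]
tool_rot: [-129.3, 89.9, -124.6]
wrist_force: [0.5, -0.9, -1.0]
opening: 1.002
t: 9.6
tool_pos: [0.6327, 0.0094, 0.0727]
tool_rot: [-6.0, 89.8, -1.2]
wrist_force: [0.3, 0.2, 0.5]
opening: 1.001
```

```bash
python3 -m inch '{"translation":[[0,0,-30],[0,0,-50],[0,0,-52],[0,0,-52]],"turn":[0,0,0,0],"claw":[0,0,0,0]}'; python3 -m inch '{"translation":[[0,0,0],[0,0,0],[0,0,0],[0,0,0],[0,0,0]],"turn":[0,0,0,0,0],"claw":[255,255,255,255,255]}' 40; python3 -m inch '{"translation":[[0,0,5],[0,0,40],[0,0,90],[0,0,130],[0,0,130]],"turn":[0,0,0,0,0],"claw":[255,255,255,255,255]}';python3 -m inch '{"translation":[[-18,-48,0],[-38,-103,0],[-58,-158,0],[-78,-213,0],[-93,-256,0]],"turn":[0.006,0.012,0.018,0.024,0.03],"claw":[255,255,255,255,255]}';python3 -m inch '{"translation":[[-20,-55,0],[-40,-105,0],[-55,-142,0],[-56,-146,0],[-56,-146,0]],"turn":[0,0,0,0,0],"claw":[255,255,255,255,255]}'; python3 -m inch '{"translation":[[0,0,0],[0,0,0]],"turn":[0,0],"claw":[255,255]}'
```

```text
t: 10.1
tool_pos: [0.6317, 0.01, 0.0192]
tool_rot: [-4.9, 89.9, -0.1]
wrist_force: [0.5, -0.1, 0.3]
opening: 1.0
t: 10.72
tool_pos: [0.6319, 0.01, 0.0197]
tool_rot: [-3.1, 89.9, 1.8]
wrist_force: [-1.2, 0.6, 7.3]
opening: 0.741
t: 11.35
tool_pos: [0.6333, 0.0101, 0.152]
tool_rot: [-2.7, 89.6, 2.1]
wrist_force: [0.4, -0.6, -3.7]
opening: 0.739
t: 11.98
tool_pos: [0.5351, -0.2485, 0.1458]
tool_rot: [166.6, 89.8, 173.1]
wrist_force: [1.0, 0.5, -3.6]
opening: 0.742
t: 12.6
tool_pos: [0.4813, -0.391, 0.1463]
tool_rot: [127.0, 89.8, 133.5]
wrist_force: [0.3, 1.9, -3.8]
opening: 0.742
t: 12.85
tool_pos: [0.4829, -0.3905, 0.148]
tool_rot: [85.4, 90.0, 92.1]
wrist_force: [-0.1, 0.1, -3.4]
opening: 0.741
```

```bash
python3 -m inch '{"translation":[[0,-2,-20],[0,-2,-40],[0,-2,-52],[0,-2,-55],[0,-2,-57]],"turn":[0,0,0,0,0],"claw":[255,255,255,255,255]}'; python3 -m inch '{"translation":[[0,0,-1],[0,0,-2],[0,0,-3],[0,0,-3]],"turn":[0,0,0,0],"claw":[255,255,255,255]}'
```

```text
t: 13.48
tool_pos: [0.4822, -0.3942, 0.0914]
tool_rot: [-43.6, 90.0, -37.0]
wrist_force: [-0.1, 0.6, -3.0]
opening: 0.739
t: 13.98
tool_pos: [0.482, -0.394, 0.0884]
tool_rot: [-39.6, 90.0, -33.0]
wrist_force: [-0.1, 0.3, -3.8]
opening: 0.746
```

```bash
python3 -m inch '{"translation":[[0,1,-1],[0,1,-2],[0,1,-2],[0,1,-2]],"turn":[0,0,0,0],"claw":[255,255,255,255]}'; python3 -m inch '{"translation":[[0,0,0],[0,0,0],[0,0,0],[0,0,0]],"turn":[0,0,0,0],"claw":[0,0,0,0]}';  python3 -m inch '{"translation":[[0,0,20],[0,0,60],[0,0,100],[0,0,110],[0,0,110]],"turn":[0,0,0,0,0],"claw":[0,0,0,0,0]}'; python3 - <<'E'
from h import *
OBJ["c1"]=((.4,.6,-.5,-.28),(.105,.13))
report(["c1","long","short"])
s=ctrl.get_state(); print(s["tool_pos"])
im,d,P,c=shot("wrist","w2.png")
E
```

```text
t: 14.48
tool_pos: [0.4821, -0.3934, 0.0877]
tool_rot: [-44.6, 89.9, -38.0]
wrist_force: [-2.7, 0.9, 5.7]
opening: 0.739
t: 14.98
tool_pos: [0.4821, -0.393, 0.0862]
tool_rot: [55.9, 90.0, 62.5]
wrist_force: [0.3, -0.8, -0.2]
opening: 0.999
t: 15.6
tool_pos: [0.4824, -0.3933, 0.1976]
tool_rot: [-39.1, 89.9, -32.5]
wrist_force: [-0.7, 0.5, 0.3]
opening: 1.001
scene c1 (array([ 483. , -392.2]), array([149.9,  69.4]), -82.9, 114.4, 633)
scene long (array([627.2, 177.7]), array([149.9,  67.2]), -86.9, 20.8, 722)
scene short (array([454.1,  -7.7]), array([109.5,  66.2]), 86.0, 20.4, 375)
side c1 (array([ 482.8, -393.5]), array([150. ,  66.3]), -83.6, 116.8, 2946)
side long (array([620. , 126.8]), array([55.6, 39.8]), -85.3, 22.4, 177)
side short (array([454.9,  -8.4]), array([112.3,  63.5]), 86.5, 22.8, 1150)
[ 0.48144206 -0.39252537  0.19517973]
```

View pics/w2.png

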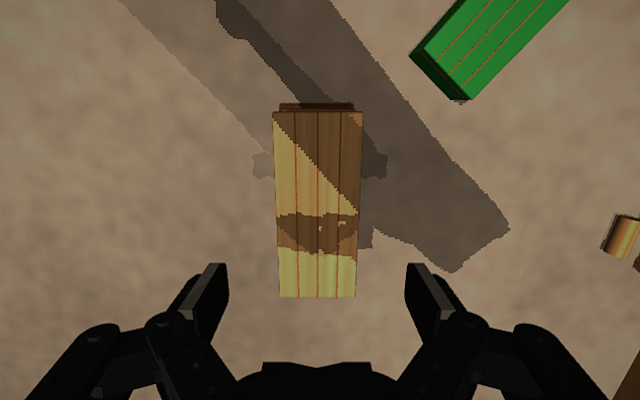

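```bash
python3 -m inch '{"translation":[[13,60,0],[26,120,0],[39,180,0],[52,240,0],[65,300,0]],"turn":[-0.01,-0.02,-0.03,-0.04,-0.045],"claw":[66,66,66,66,66]}' 20;python3 -m inch '{"translation":[[13,60,0],[26,120,0],[39,180,0],[52,240,0],[65,290,0]],"turn":[0,0,0,0,0],"claw":[66,66,66,66,66]}'; python3 -m inch '{"translation":[[6,20,-30],[12,38,-60],[12,38,-90],[12,38,-90],[12,38,-90]],"turn":[0,0,0,0,0],"claw":[66,66,66,66,66]}'; cat > tip.py <<'E'
from h import *
s=ctrl.get_state(); print(s["tool_pos"],s["tool_rot"],s["opening"])
im,d,P,c=shot("wrist","w3.png")
T=np.linalg.inv(c[3]@np.linalg.inv(np.array(get_calibration("wrist")["hand_eye"])))
Q=P@T[:3,:3].T+T[:3,3]
for sg in(1,-1):
    m=(abs(Q[...,1])<.016)&(sg*Q[...,2]>.02)&(sg*Q[...,2]<.06)&(Q[...,0]>-.06)&(Q[...,0]<.02)
    q=Q[m]; print(sg,m.sum(),np.round(np.percentile(q[:,0],[90,99,100])*1000,1),np.round(np.percentile(sg*q[:,2],[0,5,50,95])*1000,1))
print(rect(P,(.55,.72,.06,.29),(.014,.035)))
E
python3 tip.py
```

```text
t: 16.38
tool_pos: [0.5464, -0.091, 0.195]
tool_rot: [171.6, 89.9, 175.6]
wrist_force: [0.9, 0.6, 0.2]
opening: 0.74
t: 17.0
tool_pos: [0.6112, 0.1997, 0.1947]
tool_rot: [178.3, 89.9, -177.6]
wrist_force: [0.2, -0.6, -0.6]
opening: 0.74
t: 17.62
tool_pos: [0.6243, 0.2346, 0.1067]
tool_rot: [-30.6, 90.0, -26.6]
wrist_force: [0.3, -0.3, 0.3]
opening: 0.74
[0.62431807 0.2346263  0.10674458] [-30.58365338  89.9862598  -26.6060649 ] 0.7398855733958902
1 5337 [-19.4  -8.5  -4.9] [28.5 31.8 40.6 55.3]
-1 5408 [-19.8  -8.4  -4.4] [27.8 31.3 40.4 55. ]
(array([627.7, 178.1]), array([151.5,  62.2]), -86.4, 21.1, 11771)
```

```bash
python3 -m inch '{"translation":[[0,0,0],[0,0,-40],[0,0,-80],[0,0,-104],[0,0,-106]],"turn":[0,0,0,0,0],"claw":[0,0,0,0,0]}'; python3 -m inch '{"translation":[[0,0,0],[0,0,0],[0,0,0],[0,0,0],[0,0,0]],"turn":[0,0,0,0,0],"claw":[255,255,255,255,255]}' 20; python3 -m inch '{"translation":[[0,0,5],[0,-1,15],[0,-3,25],[0,-3,25]],"turn":[0,0,0,0],"claw":[255,255,255,255]}'; cat > look.py <<'E'
import sys
from h import *
s=ctrl.get_state(); p=s["tool_pos"]; print(np.round(p,4))
im,d,P,c=shot("side",sys.argv[1])
cv2.imwrite("pics/"+sys.argv[1],cv2.resize(im[100:280,180:420,::-1],(800,600),interpolation=cv2.INTER_CUBIC))
im,d,P,c=shot("scene"); x0=p[0]
m=(abs(P[...,0]-x0)<.05)&(abs(P[...,1]-p[1])<.2)&(P[...,2]>.008)&(P[...,2]<.25)
# scene camera: profile of highest y/z of wood-coloured points
h=cv2.cvtColor(im,cv2.COLOR_RGB2HSV); w=m&(h[...,1]>130)&(h[...,0]<20)&(h[...,2]>60)
q=P[w]
for y in np.arange(-.1,.3,.02):
    k=abs(q[:,1]-y)<.01
    if k.sum()>5: print(round(y,2),k.sum(),np.round(np.percentile(q[k,2],[5,50,95])*1000))
E
python3 look.py f1.png
```

```text
t: 18.3
tool_pos: [0.623, 0.2343, -0.0009]
tool_rot: [-160.0, 89.8, -156.0]
wrist_force: [-0.1, -0.8, -0.2]
opening: 1.002
t: 18.92
tool_pos: [0.6254, 0.2356, 0.0026]
tool_rot: [16.7, 89.8, 20.7]
wrist_force: [-0.6, -0.4, 6.7]
opening: 0.721
t: 19.42
tool_pos: [0.625, 0.2319, 0.0267]
tool_rot: [9.2, 89.9, 13.2]
wrist_force: [0.7, 0.6, -1.9]
opening: 0.724
[0.625  0.2319 0.0267]
0.1 45 [41. 43. 44.]
0.12 82 [41. 43. 45.]
0.14 85 [41. 43. 46.]
0.16 84 [41. 43. 46.]
0.18 96 [41. 44. 46.]
0.2 88 [42. 44. 46.]
0.22 77 [42. 44. 46.]
```

View pics/f1.png

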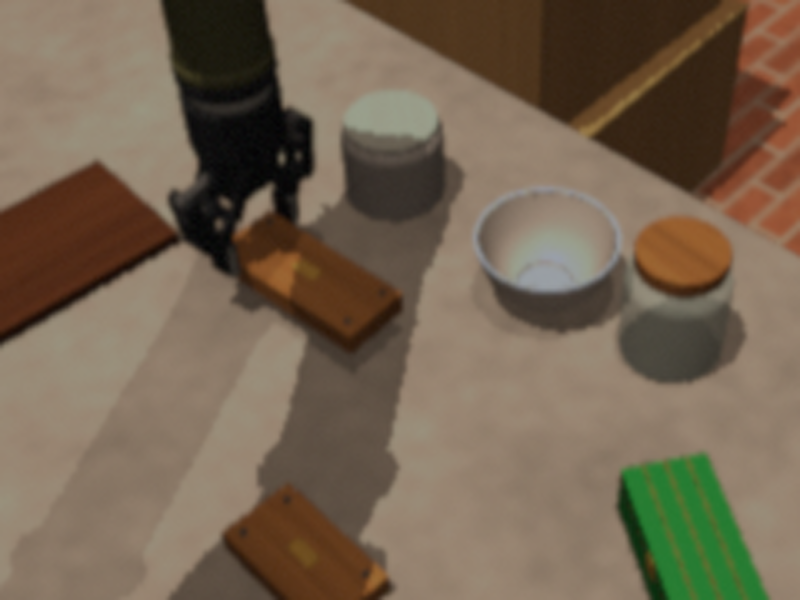

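```bash
python3 -m inch '{"translation":[[0,0,-15],[0,0,-25],[0,0,-26],[0,0,-26]],"turn":[0,0,0,0],"claw":[255,255,255,255]}'; python3 -m inch '{"translation":[[0,0,0],[0,0,0],[0,0,0],[-1,12,0],[-2,23,0]],"turn":[0,0,0,0,0],"claw":[0,0,0,0,0]}'; python3 -m inch '{"translation":[[0,0,0],[0,0,0],[0,0,0],[0,0,0],[0,0,0]],"turn":[0,0,0,0,0],"claw":[0,255,255,255,255]}' 20; python3 -m inch '{"translation":[[0,0,10],[0,0,30],[0,0,50],[0,0,50]],"turn":[0,0,0,0],"claw":[255,255,255,255]}'; sed -i 's/im,d,P,c=shot("side",sys.argv\[1\])/im,d,P,c=shot("side")/' look.py; python3 look.py f2.png
```

```text
t: 20.02
tool_pos: [0.6233, 0.232, 0.0005]
tool_rot: [-161.9, 89.9, -157.9]
wrist_force: [-5.8, -2.3, 12.1]
opening: 0.722
t: 20.65
tool_pos: [0.6218, 0.2564, -0.0007]
tool_rot: [90.0, 90.0, 94.0]
wrist_force: [-0.7, 0.2, 0.4]
opening: 0.998
t: 21.28
tool_pos: [0.6223, 0.2546, -0.0004]
tool_rot: [-27.4, 90.0, -23.4]
wrist_force: [0.1, -0.2, 0.4]
opening: 0.716
t: 21.78
tool_pos: [0.624, 0.256, 0.0529]
tool_rot: [18.1, 89.7, 22.1]
wrist_force: [-0.3, 0.1, -2.7]
opening: 0.716
[0.624  0.256  0.0529]
0.1 43 [61. 63. 66.]
0.12 83 [62. 64. 67.]
0.14 92 [63. 65. 67.]
0.16 89 [64. 67. 69.]
0.18 92 [66. 68. 70.]
0.2 89 [67. 69. 71.]
0.22 94 [68. 71. 73.]
0.24 66 [69. 72. 74.]
```

```bash
python3 -m inch '{"translation":[[0,0,60],[0,0,60],[0,0,120],[0,0,60],[0,0,120]],"turn":[0,0,0,0,0],"claw":[255,255,255,255,255]}'; python3 -m inch '{"translation":[[0,0,-60],[0,0,0],[0,0,-60],[0,0,0],[0,0,0]],"turn":[0,0,0,0,0],"claw":[255,255,255,255,255]}';  python3 look.py f2.png
```

```text
t: 22.5
tool_pos: [0.6099, 0.2496, 0.1504]
tool_rot: [-161.1, 87.9, -157.0]
wrist_force: [-0.4, 0.5, -2.3]
opening: 0.718
t: 23.12
tool_pos: [0.6239, 0.256, 0.1721]
tool_rot: [18.7, 89.7, 22.7]
wrist_force: [-0.0, 1.3, -0.8]
opening: 0.717
[0.6239 0.256  0.1721]
0.16 25 [72. 76. 81.]
0.18 124 [ 83.  96. 107.]
0.2 130 [109. 122. 136.]
0.22 143 [135. 149. 162.]
0.24 22 [161. 167. 174.]
0.26 6 [172. 182. 186.]
```

```bash
python3 -m inch '{"translation":[[0,0,-50],[0,0,10],[0,0,-50],[0,0,10],[0,0,10]],"turn":[0,0,0,0,0],"claw":[255,255,255,255,255]}';  python3 look.py f2.png
```

```text
t: 23.85
tool_pos: [0.6231, 0.2555, 0.1812]
tool_rot: [17.4, 89.8, 21.4]
wrist_force: [0.8, 0.6, -0.4]
opening: 0.717
[0.6231 0.2555 0.1812]
0.16 9 [77. 79. 81.]
0.18 108 [ 83.  97. 110.]
0.2 126 [110. 125. 139.]
0.22 153 [141. 155. 168.]
0.24 18 [169. 175. 198.]
0.26 11 [190. 197. 200.]
```

View pics/f2.png

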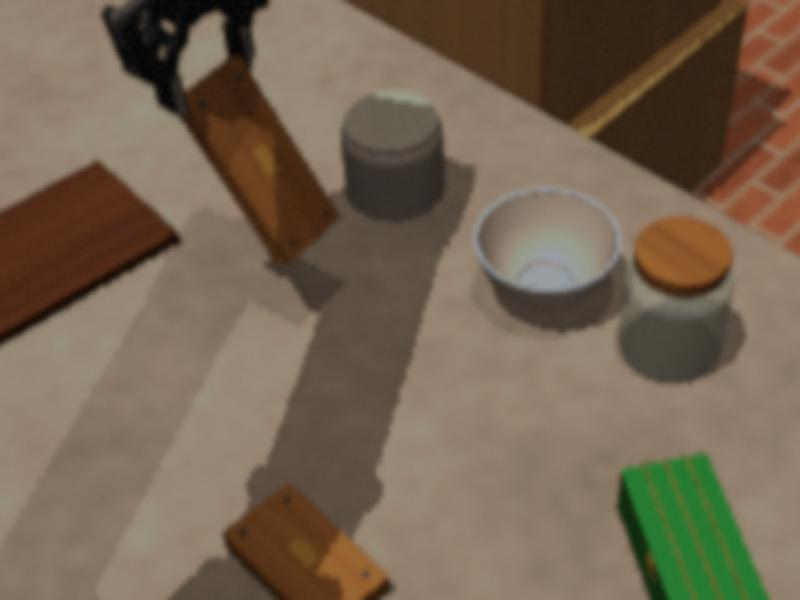

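```bash
python3 -m inch '{"translation":[[0,-62,0],[0,-100,0],[0,-120,0],[0,-130,0],[0,-133,0]],"turn":[0,0,0,0,0],"claw":[255,255,255,255,255]}';  python3 look.py f2.png
```

```text
t: 24.58
tool_pos: [0.6218, 0.1231, 0.179]
tool_rot: [110.2, 89.9, 114.3]
wrist_force: [-0.1, 0.1, -1.4]
opening: 0.72
[0.6218 0.1231 0.179 ]
0.04 42 [75. 88. 94.]
0.06 99 [ 98. 112. 125.]
0.08 110 [128. 143. 155.]
0.1 41 [156. 165. 179.]
```

```bash
python3 -m inch '{"translation":[[0,0,-30],[0,0,-56],[0,0,-62],[0,-2,-63],[0,-5,-62]],"turn":[0,0,0,0,0],"claw":[255,255,255,255,255]}'; python3 -m inch '{"translation":[[0,-6,2],[0,-12,5],[0,-20,8],[0,-28,11],[0,-28,11]],"turn":[0,0,0,0,0],"claw":[255,255,255,255,255]}';  python3 look.py f3.png
```

```text
t: 25.3
tool_pos: [0.623, 0.1171, 0.1184]
tool_rot: [-7.1, 89.9, -3.0]
wrist_force: [-0.0, -0.0, -1.3]
opening: 0.718
t: 25.92
tool_pos: [0.6224, 0.0875, 0.1288]
tool_rot: [-37.1, 89.9, -33.2]
wrist_force: [0.3, -0.5, -1.8]
opening: 0.72
[0.6224 0.0875 0.1288]
0.0 25 [25. 29. 40.]
0.02 78 [38. 52. 64.]
0.04 103 [67. 83. 96.]
0.06 53 [ 99. 107. 120.]
```

```bash
python3 -m inch '{"translation":[[0,0,-6],[0,0,-10],[0,0,-13],[0,0,-13]],"turn":[0,0,0,0],"claw":[255,255,255,255]}'; python3 -m inch '{"translation":[[0,0,-2],[0,0,-4],[0,0,-4]],"turn":[0,0,0],"claw":[255,255,255]}'
```

```text
t: 26.52
tool_pos: [0.6218, 0.0906, 0.1161]
tool_rot: [93.9, 89.9, 98.0]
wrist_force: [-2.3, 2.5, 4.3]
opening: 0.716
t: 26.9
tool_pos: [0.623, 0.0924, 0.1144]
tool_rot: [43.7, 89.7, 47.8]
wrist_force: [-3.1, 5.1, 11.4]
opening: 0.716
```

```bash
python3 -m inch '{"translation":[[0,-8,3],[0,-16,6],[0,-24,9],[0,-32,11],[0,-40,13]],"turn":[0,0,0,0,0],"claw":[255,255,255,255,255]}'; python3 look.py f3.png
```

```text
t: 27.52
tool_pos: [0.6218, 0.048, 0.1241]
tool_rot: [-154.3, 90.0, -150.4]
wrist_force: [-0.7, -0.3, -2.3]
opening: 0.714
[0.6218 0.048  0.1241]
-0.04 36 [22. 29. 40.]
-0.02 76 [39. 53. 68.]
0.0 89 [71. 85. 97.]
0.02 39 [ 99. 106. 115.]
```

View pics/f3.png

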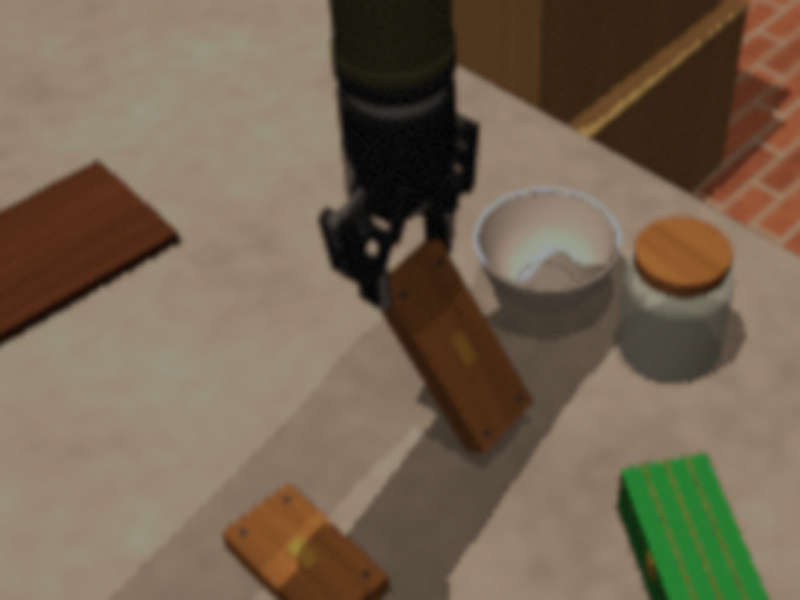

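```bash
python3 -m inch '{"translation":[[0,15,40],[0,25,75],[0,60,40],[0,18,82],[0,8,92]],"turn":[0,0,0,0,0],"claw":[255,255,255,255,255]}'; python3 -m inch '{"translation":[[0,0,0],[0,42,-42],[0,0,0],[0,-12,12],[0,-14,14]],"turn":[0,0,0,0,0],"claw":[255,255,255,255,255]}'; python3 look.py f4.png
```

```text
t: 28.25
tool_pos: [0.6237, 0.0537, 0.2189]
tool_rot: [-29.7, 89.7, -25.9]
wrist_force: [0.8, 0.2, -2.7]
opening: 0.713
t: 28.88
tool_pos: [0.6226, 0.0424, 0.2311]
tool_rot: [8.1, 89.9, 12.0]
wrist_force: [-0.1, 0.7, -2.5]
opening: 0.707
[0.6226 0.0424 0.2311]
0.0 7 [171. 178. 180.]
0.02 9 [155. 177. 185.]
```

```bash
python3 - <<'E'
from h import *
for n,f in(("side",(80,280,200,440)),("scene",(110,270,230,430))):
    im,d,P,c=shot(n); a,b,e,g=f
    cv2.imwrite(f"pics/f5{n}.png",cv2.resize(im[a:b,e:g,::-1],None,fx=2.2,fy=2.2,interpolation=cv2.INTER_CUBIC))
a=cv2.imread("pics/f5side.png");b=cv2.imread("pics/f5scene.png");h=max(a.shape[0],b.shape[0])
z=np.zeros((h,a.shape[1]+b.shape[1],3),np.uint8);z[:a.shape[0],:a.shape[1]]=a;z[:b.shape[0],a.shape[1]:]=b;cv2.imwrite("pics/f5.png",z[:, :]);print(z.shape)
E
```

```text
(440, 968, 3)
```

View pics/f5.png

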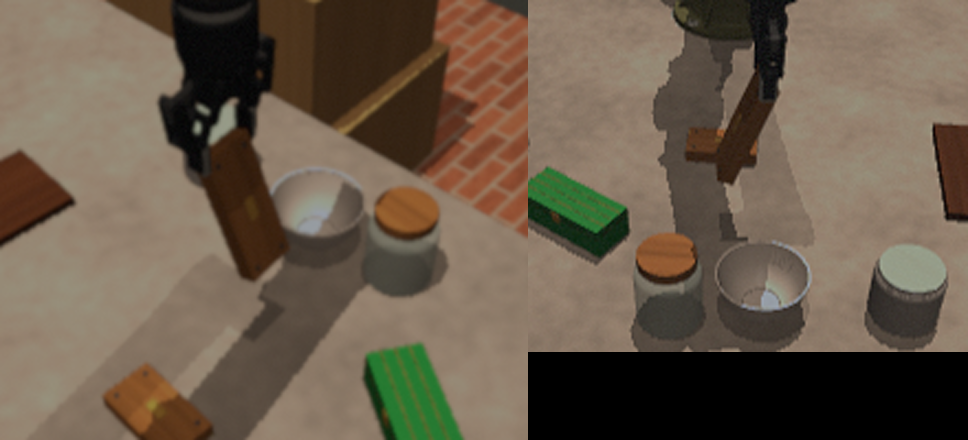

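```bash
python3 -m inch '{"translation":[[0,0,-50],[0,0,-85],[0,0,-95],[0,0,-100],[0,0,-104]],"turn":[0,0,0,0,0],"claw":[255,255,255,255,255]}'; python3 -m inch '{"translation":[[0,0,-1],[0,0,-2],[0,0,-3]],"turn":[0,0,0],"claw":[255,255,255]}'
```

```text
t: 29.7
tool_pos: [0.6232, 0.0436, 0.1281]
tool_rot: [12.5, 89.8, 16.5]
wrist_force: [-2.4, 2.5, 10.0]
opening: 0.715
t: 30.08
tool_pos: [0.6232, 0.045, 0.1276]
tool_rot: [27.9, 89.8, 32.0]
wrist_force: [-4.4, 3.1, 14.0]
opening: 0.718
```

```bash
python3 -m inch '{"translation":[[0,-8,1],[0,-16,2],[0,-24,3],[0,-32,3],[0,-40,3]],"turn":[0,0,0,0,0],"claw":[255,255,255,255,255]}'; python3 - <<'E'
from h import *
im,d,P,c=shot("scene"); m=(abs(P[...,0]-.64)<.07)&(abs(P[...,1])<.1)&(P[...,2]>.008)&(P[...,2]<.15)
h=cv2.cvtColor(im,cv2.COLOR_RGB2HSV)
q=P[m]
for z in np.arange(.01,.16,.015):
    k=abs(q[:,2]-z)<.007
    if k.sum()>3: print(round(z,3),k.sum(),np.round(np.percentile(q[k,1],[5,50,95])*1000),np.round(np.median(q[k,0])*1000))
E
```

```text
t: 30.7
tool_pos: [0.6267, 0.005, 0.1322]
tool_rot: [8.4, 89.3, 12.5]
wrist_force: [1.6, 2.2, 10.0]
opening: 0.718
0.01 21 [-18.  -8.   8.] 658.0
0.025 38 [-14.  -6.   7.] 657.0
0.04 33 [-15.  -5.  10.] 658.0
0.055 35 [-12.  -2.  11.] 657.0
0.07 40 [-9. -2. 12.] 657.0
0.085 43 [-9.  0. 15.] 657.0
0.1 42 [-6.  5. 17.] 657.0
0.115 38 [-3.  7. 18.] 657.0
0.13 22 [-0. 11. 20.] 657.0
0.145 30 [-7.  9. 22.] 661.0
```

```bash
python3 -m inch '{"translation":[[0,-13,0],[0,-25,-1],[0,-37,-2],[0,-49,-4],[0,-60,-6]],"turn":[0,0,0,0,0],"claw":[255,255,255,255,255]}'; cat > vert.py <<'E'
from h import *
p=ctrl.get_state()["tool_pos"]
im,d,P,c=shot("scene"); m=(abs(P[...,0]-p[0]-.02)<.07)&(abs(P[...,1]-p[1])<.15)&(P[...,2]>.008)&(P[...,2]<p[2]+.02)&(P[...,0]>.59)
q=P[m]
for z in np.arange(.01,.2,.02):
    k=abs(q[:,2]-z)<.01
    if k.sum()>3: print(round(z,3),k.sum(),np.round(np.percentile(q[k,1],[5,50,95])*1000),np.round(np.median(q[k,0])*1000))
E
python3 vert.py
```

```text
t: 31.38
tool_pos: [0.6274, -0.0572, 0.1257]
tool_rot: [-3.7, 89.2, 0.3]
wrist_force: [3.7, -0.1, 6.4]
opening: 0.716
0.01 104 [-202. -154.    1.] 669.0
0.03 188 [-201. -151.   -2.] 666.0
0.05 413 [-204. -173.  -11.] 653.0
0.07 65 [-34. -20. -14.] 657.0
0.09 63 [-40. -26. -20.] 656.0
0.11 66 [-48. -31. -26.] 656.0
0.13 68 [-62. -37. -31.] 656.0
0.15 24 [-61. -45. -37.] 663.0
```

```bash
python3 -m inch '{"translation":[[0,0,12],[0,4,25],[0,18,25],[0,38,25],[0,60,25]],"turn":[0,0,0,0,0],"claw":[255,255,255,255,255]}';python3 -m inch '{"translation":[[0,24,0],[0,46,0],[0,64,0],[0,76,0],[0,80,0]],"turn":[0,0,0,0,0],"claw":[255,255,255,255,255]}';python3 -m inch '{"translation":[[0,0,-8],[0,0,-16],[0,0,-22],[0,0,-26],[0,0,-28]],"turn":[0,0,0,0,0],"claw":[255,255,255,255,255]}'; python3 vert.py
```

```text
t: 32.05
tool_pos: [0.6213, 0.0056, 0.1446]
tool_rot: [153.3, 89.9, 157.4]
wrist_force: [-0.5, 1.6, -1.7]
opening: 0.719
t: 32.67
tool_pos: [0.6218, 0.0841, 0.1451]
tool_rot: [165.1, 90.0, 169.1]
wrist_force: [-0.3, 0.5, -2.4]
opening: 0.717
t: 33.3
tool_pos: [0.6246, 0.0788, 0.124]
tool_rot: [-37.6, 89.6, -33.7]
wrist_force: [-8.4, -8.0, 32.8]
opening: 0.715
0.01 25 [118. 129. 139.] 653.0
0.03 44 [112. 124. 134.] 652.0
0.05 44 [108. 120. 129.] 653.0
0.07 42 [100. 112. 122.] 653.0
0.09 48 [ 94. 107. 117.] 653.0
0.11 46 [ 89. 100. 109.] 653.0
0.13 57 [ 69.  92. 105.] 654.0
0.15 15 [68. 78. 96.] 665.0
```

```bash
python3 -m inch '{"translation":[[0,-18,4],[0,-33,0],[0,-46,-6],[0,-56,-13],[0,-66,-21]],"turn":[0,0,0,0,0],"claw":[255,255,255,255,255]}';python3 vert.py; python3 -m inch '{"translation":[[0,-9,-9],[0,-16,-18],[0,-23,-28],[0,-28,-37],[0,-33,-46]],"turn":[0,0,0,0,0],"claw":[255,255,255,255,255]}'; python3 vert.py
```

```text
t: 33.98
tool_pos: [0.6245, 0.013, 0.0976]
tool_rot: [-30.8, 89.6, -27.0]
wrist_force: [2.4, -3.5, 9.2]
opening: 0.718
0.01 46 [ 93. 114. 122.] 650.0
0.03 96 [ 26. 105. 116.] 643.0
0.05 103 [ 67.  88. 100.] 648.0
0.07 108 [52. 72. 83.] 650.0
0.09 109 [38. 56. 66.] 644.0
0.11 116 [ 8. 38. 49.] 652.0
t: 34.65
tool_pos: [0.6225, -0.0193, 0.0499]
tool_rot: [-66.9, 89.9, -63.1]
wrist_force: [1.5, -3.9, 3.5]
opening: 0.714
0.01 81 [-165. -136.  122.] 650.0
0.03 299 [-161.   87.  117.] 646.0
0.05 355 [-166.   43.   77.] 643.0
0.07 130 [-18.  25.  39.] 641.0
```

```bash
python3 -m inch '{"translation":[[0,-5,-12],[0,-8,-24],[0,-10,-34],[0,-11,-42],[0,-11,-44]],"turn":[0,0,0,0,0],"claw":[255,255,255,255,255]}'; python3 -m inch '{"translation":[[0,0,0],[0,0,0],[0,0,0],[0,0,30],[0,0,100]],"turn":[0,0,0,0,0],"claw":[0,0,0,0,0]}'; python3 - <<'E'
from h import *
OBJ["L"]=((.57,.7,-.09,.16),(.012,.032))
report(["L","short"],tag="g1")
a=cv2.imread("pics/side_g1.png"); cv2.imwrite("pics/g1.png",cv2.resize(a[130:310,200:420],None,fx=2.5,fy=2.5))
E
```

```text
t: 35.33
tool_pos: [0.6212, -0.0268, 0.0054]
tool_rot: [171.8, 89.9, 175.8]
wrist_force: [-0.3, -2.6, 3.2]
opening: 0.718
t: 35.95
tool_pos: [0.6194, -0.0267, 0.0967]
tool_rot: [172.9, 89.6, 176.9]
wrist_force: [2.1, -0.3, -0.2]
opening: 0.998
scene L (array([618.2,  48.2]), array([150.1,  66.3]), -88.4, 20.9, 749)
scene short (array([455. ,  16.8]), array([68.2, 54.7]), -0.7, 20.4, 193)
side L (array([619.5,  46.7]), array([151.1,  65.1]), -87.2, 23.2, 1127)
side short (array([454.5,  -9.6]), array([112.7,  62.7]), 86.9, 22.8, 1140)
```

View pics/g1.png

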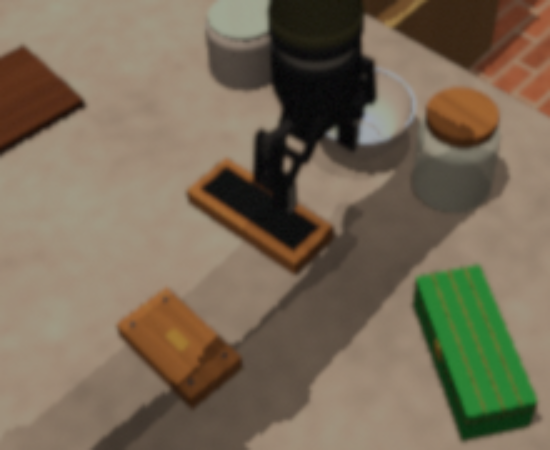

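```bash
python3 -m inch '{"translation":[[0,37,0],[0,74,0],[0,74,-30],[0,74,-70],[0,74,-90]],"turn":[-0.03,-0.03,-0.03,-0.03,-0.03],"claw":[0,0,0,0,0]}'; python3 -m inch '{"translation":[[0,0,-5],[0,0,-5]],"turn":[0,0],"claw":[0,0]}'
```

```text
t: 36.67
tool_pos: [0.6206, 0.0472, 0.0067]
tool_rot: [-178.9, 89.8, -176.6]
wrist_force: [-0.2, -0.6, -0.3]
opening: 0.997
t: 36.92
tool_pos: [0.6227, 0.047, 0.0046]
tool_rot: [5.1, 89.9, 7.4]
wrist_force: [-0.4, 0.1, 0.5]
opening: 1.001
```

```bash
python3 -m inch '{"translation":[[0,0,0],[0,0,0],[0,0,0],[0,0,0],[0,0,0]],"turn":[0,0,0,0,0],"claw":[255,255,255,255,255]}' 40; python3 -m inch '{"translation":[[0,0,10],[0,0,60],[0,0,120],[0,0,165],[0,0,170]],"turn":[0,0,0,0,0],"claw":[255,255,255,255,255]}';python3 -m inch '{"translation":[[-15,-48,0],[-32,-103,0],[-48,-155,0],[-65,-207,0],[-80,-255,0]],"turn":[0.015,0.03,0.045,0.06,0.075],"claw":[255,255,255,255,255]}';python3 -m inch '{"translation":[[-16,-52,0],[-33,-105,0],[-48,-150,0],[-58,-180,0],[-59,-185,0]],"turn":[0,0,0,0,0],"claw":[255,255,255,255,255]}'; python3 -m inch '{"translation":[[0,0,-20],[0,0,-20],[0,0,-20]],"turn":[0,0,0],"claw":[255,255,255]}'
```

```text
t: 37.55
tool_pos: [0.6229, 0.047, 0.0055]
tool_rot: [0.0, 89.9, 2.3]
wrist_force: [-1.6, 0.6, 5.4]
opening: 0.71
t: 38.17
tool_pos: [0.6246, 0.0473, 0.1789]
tool_rot: [2.3, 89.5, 4.6]
wrist_force: [0.6, 0.7, -2.2]
opening: 0.713
t: 38.8
tool_pos: [0.5402, -0.2098, 0.1724]
tool_rot: [161.9, 89.9, 168.4]
wrist_force: [0.8, 0.8, -1.7]
opening: 0.711
t: 39.42
tool_pos: [0.4801, -0.3957, 0.1722]
tool_rot: [171.5, 89.8, 177.8]
wrist_force: [-0.5, 0.5, -1.6]
opening: 0.713
t: 39.8
tool_pos: [0.4836, -0.3913, 0.1531]
tool_rot: [112.0, 89.9, 118.7]
wrist_force: [0.0, 0.4, -2.1]
opening: 0.712
```

```bash
python3 -m inch '{"translation":[[0,-1,-10],[0,-1,-20],[0,-1,-26],[0,-1,-29],[0,-1,-31]],"turn":[0,0,0,0,0],"claw":[255,255,255,255,255]}'; python3 -m inch '{"translation":[[0,0,-1],[0,0,-1],[0,0,-2],[0,0,-2]],"turn":[0,0,0,0],"claw":[255,255,255,255]}'
```

```text
t: 40.42
tool_pos: [0.4831, -0.3941, 0.1227]
tool_rot: [-38.3, 90.0, -31.7]
wrist_force: [0.4, 0.4, -2.0]
opening: 0.712
t: 40.92
tool_pos: [0.4832, -0.3942, 0.1215]
tool_rot: [-36.8, 89.9, -30.2]
wrist_force: [-0.4, 1.7, 0.7]
opening: 0.713
```

```bash
python3 -m inch '{"translation":[[0,0,0],[0,0,0],[0,0,0],[0,0,0]],"turn":[0,0,0,0],"claw":[0,0,0,0]}';  python3 -m inch '{"translation":[[0,0,20],[0,0,60],[0,0,90],[0,0,90]],"turn":[0,0,0,0],"claw":[0,0,0,0]}'; python3 - <<'E'
from h import *
OBJ["L"]=((.4,.6,-.5,-.28),(.128,.15)); OBJ["ledge"]=((.36,.68,.25,.53),(.008,.024))
report(["L","short","ledge"],tag="g2")
E
```

```text
t: 41.42
tool_pos: [0.483, -0.3941, 0.1208]
tool_rot: [-41.1, 90.0, -34.5]
wrist_force: [0.2, -0.8, -0.2]
opening: 0.999
t: 41.92
tool_pos: [0.4847, -0.3955, 0.2156]
tool_rot: [-42.1, 89.6, -35.5]
wrist_force: [0.8, 0.6, 0.5]
opening: 1.0
scene L (array([ 484.5, -391.9]), array([150.9,  67.2]), -83.9, 136.7, 631)
scene short (array([455.1,  -7.5]), array([109.6,  66.4]), 87.1, 20.7, 385)
scene ledge (array([502. , 390.7]), array([226.2, 131.2]), -4.8, 13.8, 1645)
side L (array([ 484.2, -393.3]), array([150.2,  63.9]), -83.6, 139.1, 2962)
side short (array([454.6,  -8.8]), array([111.6,  63.1]), 86.8, 22.6, 1157)
side ledge (array([451.3, 389.1]), array([125.7, 117.1]), 85.0, 15.5, 846)
```

```bash
python3 -m inch '{"translation":[[0,58,0],[-2,116,0],[-6,174,0],[-12,232,0],[-18,290,0]],"turn":[-0.03,-0.06,-0.10,-0.14,-0.17],"claw":[0,0,0,0,0]}'; python3 -m inch '{"translation":[[-4,55,0],[-7,110,0],[-8,148,-20],[-8,157,-60],[-8,157,-110]],"turn":[0,0,0,0,0],"claw":[0,0,0,0,0]}'; python3 -m inch '{"translation":[[0,0,0],[0,0,0]],"turn":[0,0],"claw":[0,0]}'; python3 - <<'E'
from h import *
im,d,P,c=shot("wrist"); print(rect(P,(.40,.52,-.1,.1),(.014,.034)))
E
```

```text
t: 42.65
tool_pos: [0.4638, -0.102, 0.2097]
tool_rot: [174.3, 89.9, 171.1]
wrist_force: [0.1, 0.5, 0.1]
opening: 1.0
t: 43.28
tool_pos: [0.4569, 0.0543, 0.0997]
tool_rot: [9.4, 89.9, 6.4]
wrist_force: [0.4, -1.3, 0.0]
opening: 0.997
t: 43.52
tool_pos: [0.4576, 0.0529, 0.1019]
tool_rot: [11.2, 90.0, 8.0]
wrist_force: [0.1, 0.2, 0.6]
opening: 0.995
(array([453.6,  -6.8]), array([110.4,  62.1]), 86.6, 21.1, 8782)
```

```bash
python3 -m inch '{"translation":[[0,1,-40],[0,1,-80],[0,1,-100],[0,1,-102],[0,1,-102]],"turn":[0,0,0,0,0],"claw":[0,0,0,0,0]}'; python3 -m inch '{"translation":[[0,0,0],[0,0,0],[0,0,0],[0,0,0],[0,0,0]],"turn":[0,0,0,0,0],"claw":[255,255,255,255,255]}' 20; python3 -m inch '{"translation":[[0,0,10],[10,0,40],[40,0,80],[80,0,120],[90,0,130]],"turn":[0,0,0,0,0],"claw":[255,255,255,255,255]}'; cat > ang.py <<'E'
from h import *
# colour-segmented wood near the gripper, seen from scene camera: yz line fit of the near side face
p=ctrl.get_state()["tool_pos"]; im,d,P,c=shot("scene")
m=(abs(P[...,0]-p[0]-.02)<.06)&(abs(P[...,1]-p[1])<.14)&(P[...,2]>.006)&(P[...,2]<p[2]+.04)
h=cv2.cvtColor(im,cv2.COLOR_RGB2HSV); w=m&(h[...,1]>125)&(h[...,0]<20)&(h[...,2]>40)
q=P[w][:,1:].astype(np.float32)*1000
r=cv2.minAreaRect(q); print(np.round(p,3),"n",len(q),"box yz",np.round(cv2.boxPoints(r)).astype(int).tolist())
v=cv2.fitLine(q,cv2.DIST_HUBER,0,.01,.01).ravel(); print("slope deg",np.round(np.degrees(np.arctan2(v[1],v[0])),1))
E
python3 ang.py
```

```text
t: 44.2
tool_pos: [0.4587, 0.054, 0.0005]
tool_rot: [7.0, 89.8, 3.8]
wrist_force: [0.3, -0.1, -0.3]
opening: 0.993
t: 44.82
tool_pos: [0.4581, 0.0541, 0.0004]
tool_rot: [1.0, 89.9, -2.2]
wrist_force: [-2.2, -0.0, 6.1]
opening: 0.714
t: 45.45
tool_pos: [0.5509, 0.0541, 0.1327]
tool_rot: [10.0, 89.6, 6.8]
wrist_force: [0.4, -0.2, -1.7]
opening: 0.712
[0.551 0.054 0.133] n 554 box yz [[-64, 151], [-63, 130], [42, 137], [41, 158]]
slope deg 2.5
```

```bash
python3 -m inch '{"translation":[[20,0,60],[40,0,60],[40,0,0],[40,0,62],[40,0,0]],"turn":[0,0,0,0,0],"claw":[255,255,255,255,255]}'; python3 -m inch '{"translation":[[0,0,62],[0,0,0],[0,0,62],[0,0,62],[0,0,62]],"turn":[0,0,0,0,0],"claw":[255,255,255,255,255]}'; python3 ang.py
```

```text
t: 46.12
tool_pos: [0.5912, 0.0549, 0.1346]
tool_rot: [7.7, 89.2, 4.5]
wrist_force: [2.5, 0.8, -1.9]
opening: 0.71
t: 46.75
tool_pos: [0.5859, 0.054, 0.1903]
tool_rot: [-168.0, 89.9, -171.1]
wrist_force: [-0.0, 0.6, -0.6]
opening: 0.709
[0.586 0.054 0.19 ] n 381 box yz [[-18, 113], [-1, 103], [55, 196], [38, 207]]
slope deg 59.2
```

```bash
python3 -m inch '{"translation":[[0,35,-35],[0,-8,8],[0,35,-35],[0,-10,10],[0,-20,20]],"turn":[0,0,0,0,0],"claw":[255,255,255,255,255]}'; python3 -m inch '{"translation":[[0,0,0],[0,0,0]],"turn":[0,0],"claw":[255,255]}'; python3 ang.py
```

```text
t: 47.42
tool_pos: [0.5878, 0.0305, 0.2121]
tool_rot: [-47.7, 89.8, -51.1]
wrist_force: [0.9, -0.4, -0.3]
opening: 0.709
t: 47.68
tool_pos: [0.5862, 0.0351, 0.2097]
tool_rot: [161.6, 89.9, 158.5]
wrist_force: [0.2, -0.4, -2.1]
opening: 0.711
[0.586 0.035 0.21 ] n 196 box yz [[16, 110], [36, 110], [40, 216], [19, 217]]
slope deg 88.1
```

```bash
python3 -m inch '{"translation":[[0,0,-40],[0,0,-75],[0,0,-92],[0,0,-98],[0,0,-102]],"turn":[0,0,0,0,0],"claw":[255,255,255,255,255]}'; python3 -m inch '{"translation":[[0,-6,0],[0,-14,0],[0,-22,-1],[0,-30,-2],[0,-36,-3]],"turn":[0,0,0,0,0],"claw":[255,255,255,255,255]}'; python3 vert.py; python3 ang.py
```

```text
t: 48.35
tool_pos: [0.5878, 0.0343, 0.1096]
tool_rot: [9.0, 89.9, 5.9]
wrist_force: [-0.2, 0.5, -0.4]
opening: 0.708
t: 48.98
tool_pos: [0.587, -0.003, 0.1058]
tool_rot: [-57.8, 90.0, -61.0]
wrist_force: [-0.2, 0.4, -1.2]
opening: 0.708
0.01 41 [-150. -136.   -2.] 642.0
0.03 72 [-151. -135.   -2.] 643.0
0.05 76 [-152.  -21.   -2.] 619.0
0.07 35 [-18.  -9.   0.] 616.0
0.09 38 [-18.  -9.   3.] 617.0
0.11 29 [-18.  -6.   4.] 620.0
0.13 14 [-15.  -5.   5.] 627.0
[ 0.587 -0.004  0.106] n 156 box yz [[-25, 6], [-5, 5], [1, 107], [-18, 108]]
slope deg 86.4
```

```bash
python3 -m inch '{"translation":[[0,15,0],[0,35,0],[0,55,0],[0,68,0],[0,70,0]],"turn":[0,0,0,0,0],"claw":[255,255,255,255,255]}'; python3 -m inch '{"translation":[[0,0,-3],[0,0,-6],[0,0,-8],[0,0,-9]],"turn":[0,0,0,0],"claw":[255,255,255,255]}'
```

```text
t: 49.7
tool_pos: [0.5868, 0.0701, 0.1059]
tool_rot: [89.8, 90.0, 86.8]
wrist_force: [-0.4, 0.1, -1.3]
opening: 0.711
t: 50.2
tool_pos: [0.5878, 0.0681, 0.1028]
tool_rot: [12.8, 89.9, 9.6]
wrist_force: [-12.7, 0.7, 32.8]
opening: 0.709
```

```bash
python3 -m inch '{"translation":[[0,-8,4],[0,-17,4],[0,-26,4],[0,-36,3],[0,-45,1]],"turn":[0,0,0,0,0],"claw":[255,255,255,255,255]}'; python3 ang.py
```

```text
t: 50.82
tool_pos: [0.5891, 0.0218, 0.1012]
tool_rot: [0.0, 89.7, -3.2]
wrist_force: [-2.4, -1.1, 15.8]
opening: 0.713
[0.589 0.022 0.101] n 167 box yz [[12, 100], [39, 3], [59, 9], [33, 106]]
slope deg -73.5
```

```bash
python3 -m inch '{"translation":[[0,-12,-2],[0,-24,-7],[0,-36,-15],[0,-47,-25],[0,-57,-37]],"turn":[0,0,0,0,0],"claw":[255,255,255,255,255]}'; python3 ang.py; python3 -m inch '{"translation":[[0,-5,-9],[0,-9,-18],[0,-13,-27],[0,-16,-35],[0,-18,-42]],"turn":[0,0,0,0,0],"claw":[255,255,255,255,255]}'; python3 ang.py
```

```text
t: 51.5
tool_pos: [0.5886, -0.0398, 0.0627]
tool_rot: [-46.4, 89.6, -49.8]
wrist_force: [-0.9, -3.5, 5.1]
opening: 0.711
[ 0.589 -0.04   0.063] n 282 box yz [[-41, 60], [44, 2], [57, 21], [-28, 79]]
slope deg -33.1
t: 52.18
tool_pos: [0.5865, -0.0518, 0.0179]
tool_rot: [168.0, 89.9, 164.9]
wrist_force: [-0.6, -1.2, 1.4]
opening: 0.706
[ 0.587 -0.052  0.018] n 321 box yz [[-46, 15], [59, 2], [62, 24], [-43, 37]]
slope deg -6.2
```

Nearly flat. Lower the rest, release, and inspect.

```bash
python3 -m inch '{"translation":[[0,-1,-6],[0,-1,-12],[0,-1,-14],[0,-1,-14]],"turn":[0,0,0,0],"claw":[255,255,255,255]}'; python3 -m inch '{"translation":[[0,0,0],[0,0,0],[0,0,0],[0,0,30],[0,0,90]],"turn":[0,0,0,0,0],"claw":[0,0,0,0,0]}'; python3 - <<'E'
from h import *
OBJ["S"]=((.53,.66,-.08,.1),(.012,.032))
report(["S"],tag="g3")
a=cv2.imread("pics/side_g3.png"); cv2.imwrite("pics/g3.png",cv2.resize(a[130:310,200:420],None,fx=2.5,fy=2.5))
E
```

```text
t: 52.72
tool_pos: [0.587, -0.053, 0.0053]
tool_rot: [-114.1, 90.0, -117.2]
wrist_force: [-2.1, -1.1, 4.3]
opening: 0.707
t: 53.35
tool_pos: [0.5845, -0.0527, 0.0929]
tool_rot: [175.8, 89.6, 172.7]
wrist_force: [2.3, 0.1, 0.6]
opening: 1.002
scene S (array([589.5,   6.4]), array([110.5,  64.5]), -89.8, 20.9, 514)
side S (array([589.5,   5.3]), array([112.8,  64.6]), 89.1, 23.1, 781)
```

View pics/g3.png

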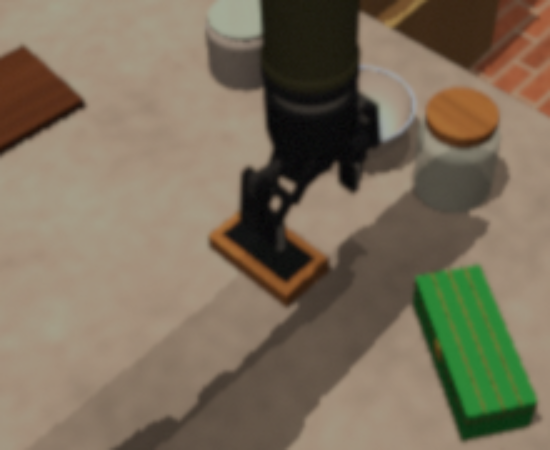

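```bash
python3 -m inch '{"translation":[[1,30,0],[3,59,0],[3,59,-40],[3,59,-80],[3,59,-93]],"turn":[0.03,0.05,0.05,0.05,0.05],"claw":[0,0,0,0,0]}'; python3 -m inch '{"translation":[[0,0,0],[0,0,0],[0,0,0],[0,0,0],[0,0,0]],"turn":[0,0,0,0,0],"claw":[0,255,255,255,255]}' 40; python3 -m inch '{"translation":[[0,0,10],[0,0,40],[0,0,80],[0,0,100],[0,0,100]],"turn":[0,0,0,0,0],"claw":[255,255,255,255,255]}'
```

```text
t: 54.08
tool_pos: [0.587, 0.0085, -0.0019]
tool_rot: [172.6, 89.6, 172.5]
wrist_force: [0.0, 0.9, 0.3]
opening: 1.002
t: 54.7
tool_pos: [0.5915, 0.0062, 0.0038]
tool_rot: [3.0, 89.8, 2.7]
wrist_force: [0.2, 0.2, 6.7]
opening: 0.713
t: 55.32
tool_pos: [0.5912, 0.0058, 0.1039]
tool_rot: [-3.2, 89.8, -3.5]
wrist_force: [0.4, 0.0, -1.8]
opening: 0.713
```

```bash
python3 -m inch '{"translation":[[-12,48,0],[-25,105,0],[-38,160,0],[-50,215,0],[-62,262,0]],"turn":[-0.02,-0.04,-0.06,-0.08,-0.08],"claw":[255,255,255,255,255]}'; python3 -m inch '{"translation":[[-12,50,0],[-22,95,0],[-27,120,0],[-27,122,-30],[-27,122,-60]],"turn":[0,0,0,0,0],"claw":[255,255,255,255,255]}'; python3 -m inch '{"translation":[[0,0,-8],[0,0,-14],[0,0,-19],[0,0,-21]],"turn":[0,0,0,0],"claw":[255,255,255,255]}'
```

```text
t: 55.95
tool_pos: [0.5262, 0.2697, 0.1003]
tool_rot: [-158.4, 89.9, -163.2]
wrist_force: [0.9, 0.6, -0.3]
opening: 0.713
t: 56.58
tool_pos: [0.4999, 0.39, 0.0396]
tool_rot: [-138.9, 89.9, -143.6]
wrist_force: [0.8, -0.5, -1.7]
opening: 0.711
t: 57.08
tool_pos: [0.5014, 0.3902, 0.0214]
tool_rot: [35.3, 89.9, 30.4]
wrist_force: [0.6, 0.8, -1.4]
opening: 0.715
```

```bash
python3 -m inch '{"translation":[[0,0,-1],[0,0,-2],[0,0,-2]],"turn":[0,0,0],"claw":[255,255,255]}'; python3 -m inch '{"translation":[[0,0,0],[0,0,0],[0,0,0],[0,0,0]],"turn":[0,0,0,0],"claw":[0,0,0,0]}'; python3 -m inch '{"translation":[[0,0,20],[0,0,70],[-20,-60,120],[-40,-120,150],[-40,-180,150]],"turn":[0,0,0,0,0],"claw":[0,0,0,0,0]}'; python3 -m inch '{"translation":[[30,-60,0],[60,-110,0],[60,-110,0],[60,-110,0]],"turn":[0,0,0,0],"claw":[0,0,0,0]}'; python3 - <<'E'
from h import *
OBJ.update(L=((.4,.6,-.5,-.28),(.128,.15)),S=((.40,.6,.3,.48),(.028,.046)),ledge=((.36,.68,.25,.53),(.008,.024)))
report(["L","S","ledge","bowl","jar","tin","green"],tag="end")
for n in("scene","side"):
    for l in("marker_b","title_marker","case_a"):
        print(n,l,[(round(r["score"],2),np.round(r["extent"]).astype(int).tolist()) for r in spot_in(n,l) if r["score"]>.3])
E
```

```text
t: 57.45
tool_pos: [0.5011, 0.39, 0.019]
tool_rot: [20.2, 90.0, 15.3]
wrist_force: [-0.7, -0.6, -1.5]
opening: 0.713
t: 57.95
tool_pos: [0.5011, 0.39, 0.0189]
tool_rot: [15.3, 90.0, 10.4]
wrist_force: [-0.6, -0.2, -0.0]
opening: 1.002
t: 58.58
tool_pos: [0.463, 0.2301, 0.17]
tool_rot: [29.1, 89.6, 24.4]
wrist_force: [1.3, -0.5, -0.1]
opening: 0.996
t: 59.08
tool_pos: [0.5228, 0.1201, 0.1671]
tool_rot: [45.6, 89.9, 40.7]
wrist_force: [-0.5, 0.6, 0.4]
opening: 0.997
scene L (array([ 485. , -392.2]), array([150.4,  67.4]), -83.1, 136.8, 622)
scene S (array([501.4, 389.5]), array([110. ,  67.5]), 85.6, 36.0, 435)
scene ledge (array([563.4, 385.3]), array([132.5, 100. ]), 83.5, 13.8, 803)
scene bowl (array([753.7,  47.7]), array([117.8,  77. ]), 85.6, 52.4, 346)
scene jar (array([796.3, -69.7]), array([79.1, 77.4]), 35.9, 107.5, 803)
scene tin (array([782.2, 225.8]), array([85.2, 83.8]), -54.6, 78.3, 736)
scene green (array([ 626.3, -215.1]), array([151.4,  66. ]), 56.0, 46.6, 723)
side L (array([ 484.1, -393.3]), array([150.3,  64.2]), -83.4, 139.2, 3409)
side S (array([503.2, 388.7]), array([113.9,  63.2]), 84.5, 37.9, 670)
side ledge (array([501.4, 388.9]), array([218.2, 134.8]), -4.6, 15.7, 1580)
side bowl (array([791.8,  57.2]), array([116.9,  79.5]), -55.6, 53.7, 394)
side jar (array([791. , -73.7]), array([80. , 78.7]), -6.4, 109.7, 896)
side tin (array([778.1, 222.4]), array([86.9, 85. ]), 2.6, 80.3, 620)
side green (array([ 626.5, -215. ]), array([152.6,  65.2]), 55.5, 49.0, 1611)
scene marker_b [(0.93, [420, 177, 456, 196])]
scene title_marker [(0.59, [168, 143, 224, 160])]
scene case_a [(0.96, [224, 188, 277, 226]), (0.91, [175, 162, 229, 185]), (0.76, [174, 152, 228, 172])]
side marker_b [(0.76, [170, 156, 207, 189])]
side title_marker [(0.69, [380, 311, 479, 398])]
side case_a [(0.84, [379, 340, 461, 400]), (0.82, [368, 234, 416, 307])]
```

View pics/side_end.png

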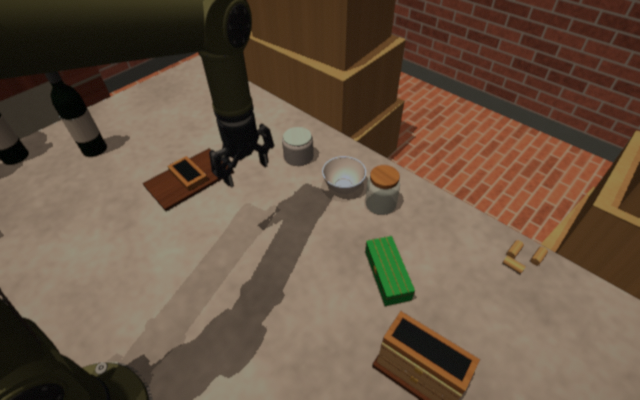

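View pics/scene_end.png

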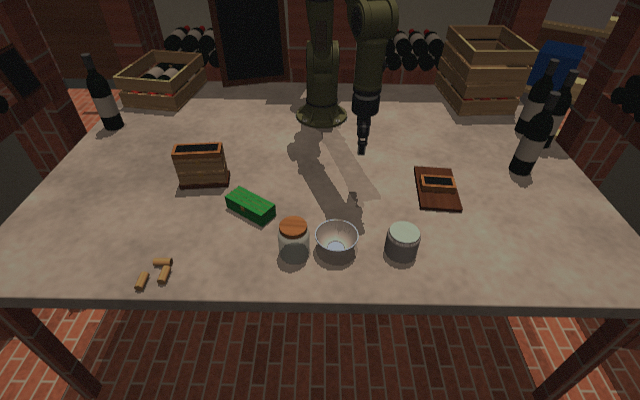

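```bash
python3 -c "
from cell import ctrl
print(ctrl.job_done())"
```

```text
the job is handed in; nothing more can be done
None
```

The job is handed in, at about 59 s of the 210 s allowed; the hand-in gives no verdict. Two cases, the long marker and one short marker were present, and no further case or marker shows in the last pictures. The green look-alike was left alone.

I stacked the two cases on the plinth. Each marker was turned over by gripping it lightly at one end, swinging it to hang, standing it on the bench and rolling it past vertical. I laid the long one on the column and the short one on the oak board.

Last checks, from both fixed cameras:

| Check | Result |
|---|---|
| Long marker | Slate up, about 2–3 mm from the plinth's centre and within about 0.5° of its direction. Its top is at 137–139 mm; the stated heights add up to 138 mm. |
| Cases | When each was placed, the lower sat within about 3 mm of the plinth's centre and the upper within about 1 mm. I did not measure them again, but the column looked square in the last pictures. |
| Short marker | Slate up and flat, within about 2 mm of the board's centre. |
| Tin, jar, bowl and green case | Nothing appears to have moved. The scene camera's before-and-after readings agree within about 1 mm. |
| Gripper | Open and clear of everything. |

**Disagreements:**
- The two cameras differ by about 2 mm in height throughout.
- The side camera's tin readings disagree because the arm partly hid the tin in the first one. The scene camera put it within 1 mm both times.
- In the first pictures the detectors mixed up the bowl with the long marker, so I checked what they reported against the pictures.

**Slips on the way:**
- The first roll of the long marker on the bench slid. I shook it to a steeper angle and it worked on the next try.
- Two foot placings pressed harder than planned, about 33 N at the wrist.
- One picture was wider than the 800-pixel limit.

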